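Index a tilted marking head by feel and lock it

TASK

The index head on the wedge block has no scale. Turn its knurled ring so that it stands exactly five clicks clockwise (seen from above, looking down the spindle) from its anticlockwise end stop, counting the clicks by feel, and then push the black lock plunger fully home, which it can do at that click only. Leave the calliper, pen and spare brass cap where they lie.

Things in the scene. Friction and masses are not known exactly. Their poses are not given: they have to be found in the camera images.
- head: Grey cast wedge block, 176 (x) by 172 mm plus small bolted feet front and rear, with a round aluminium index head of 166 mm diameter on its sloping top; it cannot move. Origin: centre of its underside, on the worktop. Low edge (20 mm) at its -x, high edge (122 mm) at +x: the top slopes at 30 degrees, so the spindle leans 30 degrees from vertical towards the block's -x.
- ring (a point): Centre, at mid height, of the knurled steel ring on the spindle by which the head is turned: 60 mm diameter, 22 mm high. In it is fixed a brass cap, whose hexagon (52 mm) rises to 25 mm above this point. Below, a neck 44 mm thick leads to the housing's flat top, 51 mm under this point. z: up along the spindle; the frame stays with the block and does not turn with the ring.
- spindle (a point): Point on the spindle axis where it leaves the housing (z as for ring). It turns in roller detents 30 degrees apart: about 0.4 N m starts each click, then it snaps on; released, it settles in the nearest detent. Fully anticlockwise it meets a hard stop, 3 degrees past the middle of its first detent. It starts 1 to 3 clicks clockwise of that, unseen, and can go 9 clicks. Five clicks: 150 degrees.
- plunger (a point): Centre of the flat top of the lock plunger's black mushroom knob when raised, as it starts; this point stays with the block. The knob is 32 mm wide (flat top 28 mm), stands 68 mm from the spindle axis on the head's left side (the block's +y), 23 mm lower along the spindle than ring, and slides in parallel to the spindle, against z of this point.
- lock (a joint): How far the lock plunger is in, m: 0 raised, 0.012 fully home. It slides with about 3 N of friction, has no spring and stays where it is left. With the ring five clicks from the stop its pin drops through the only hole of the hidden index plate and it goes the full 12 mm; anywhere else the pin lands on the plate after about 4 mm.
- calliper: Steel calliper, 188 by 81 by 9 mm, lying near the front edge; origin under its middle. To be left alone.
- marker_pen: Black pen, 120 mm long, lying near the front left corner; origin under its middle. To be left alone.
- spare_cap: Spare brass screw cap, 56 mm in diameter and 32 mm high, standing behind the block; origin under its middle. To be left alone.
- monitor: Fixed computer screen on a flat black foot, to the right of the block, its near end towards the robot: about 550 mm long, from x 0.22 to 0.76 and y +0.07 (near end) to -0.15 (far end), its top 440 mm above the worktop; the foot is 16 mm high. It stands between the robot's right side and the block: pass over it. Origin at its foot.

How it is judged:
By the outcome, as a careful person would: the job done as asked, in the order asked, and still so for the second after the job is handed in, with the robot touching nothing.
It also fails if it takes over 72 s, if anything falls off the work surface, if the arm or the gripper's body presses on something with over 40 N, if the wrist force passes 120 N, or if a joint passes its speed limit or range.

ROBOT

A 7-joint arm with a two-finger parallel gripper is mounted at the origin on a cart in front of the work surface, level with it; the furniture and walls round the work are solid. World frame = base frame: x ahead of the robot, y to its left, z up, the work surface at z = 0. Lengths are in m, angles in rad, forces in N, time in s.
With the tool pointing down it reaches from about 0.425 to 0.875 m from the base axis. Payload 8.4 kg.
Tool frame: the origin (TCP) lies on the centre line of the jaws, within the pads' length; the fingertips stand 19 mm ahead of it and the grasp point (between the pads) is the TCP; z points along the fingers, y is the line along which they close (so a half turn about z gives the same grasp; the last joint's range is limited). The gripper opens to 87 mm and grips with 3 to 60 N. Pads are 19 mm wide; open, the fingers measure 117 mm over their backs; the gripper's body (75 mm by 190 mm) begins 51 mm behind the grasp point.
Start: joints at [1.132, 0.333, 0.04, 1.465, -0.013, 1.343, -0.059], TCP at [0.217, -0.613, 0.242] pointing down, gripper open.
Joint ranges: [-2.58, 2.58], [-0.38, 2.09], [-1.3, 1.39], [0.25, 2.4], [-1.5, 4.64], [0.08, 2.09], [-2.65, 2.65]. Speed limits (rad/s): [2.22, 2.22, 2.79, 2.79, 3.14, 3.14, 3.14].

INTERFACE

Orientations are given as a unit quaternion [x, y, z, w].
In Python, from cell import readout, vision, sign_off gives the robot as it stands.
- The arm moves only by the tool send_rows, never from a script. Its argument "plan" is a list of rows, each an object of numbers: "x", "y", "z": the shift along the tool's x, y, z in m; "wx", "wy", "wz": the turn, a rotation vector about the tool's x, y, z in degrees; "jaw": the closure in counts, from 0 (fully open) to 255 (shut). In form: [{"x": .., "y": .., "z": .., "wx": .., "wy": .., "wz": .., "jaw": ..}, ...]. A call has exactly 8 rows; each row is the pose to reach, as a shift and turn from the pose commanded when the call began, along the tool's axes at that moment; what a row does not reach only later rows make up. A row lasts 1/12 s, in which the tool goes at most 41.7 mm and 7.16 degrees, less where a joint would pass 70% of its speed; a pose out of reach is approached as far as the arm can. A call with a gripper value outside its range is refused whole. The fingers move at their own pace and stop on an object; the grip force is fixed at half the most. Time passes only in rows, so rows that repeat a pose let the fingers close, or fill a call up. It gives the time, the measured TCP pose, the force, the opening and the grip force at its end, in the units of the state.
- readout.observe(): the state, without advancing time (a new reading comes with each control period).
- vision.get_image(name): name is "scene" or "top" or "wrist"; returns a dict with "color" (420x560x3 uint8, blue, green, red), "vfov" (degrees; the focal length in pixels is half the picture's height over the tangent of half this angle, whatever the lens; pixels are square), "cx", "cy" (the principal point, pixels), "rvec" (rotation vector, rad) and "tvec" (3), from world to camera coordinates, as OpenCV has them; the wrist camera has in their place "mount" (4x4, takes a point from camera to tool coordinates, whose origin is the TCP and whose axes are the flange's). Camera axes: x right, y down, z forward; pixel columns grow to the right and rows downward; lengths in m; the calibration is good to about 2 mm. A picture is of the moment at which its call begins: read the wrist's pose just before it. There is no depth.
- sign_off(): hands the job in; it is judged then, once.
The state is a dict: "t": time; "joint_pos": joint angles; "joint_velocities": joint speeds; "effort": joint torques, N m; "eef_pos": TCP position; "ee_rot": TCP orientation; "contact_force": force on the tool from outside, world axes, zero at the start; "moment": the same for the moment, N m; "opening": finger opening in m; "grasp_force": force on a finger pad.
Only numpy, scipy, OpenCV 4.12 (cv2) and the standard library are available. Lean on these libraries where they do the work, as an engineer would, in place of code of your own. Each camera call takes 0.05 s, during which the arm holds its last target. There are 200 camera calls.

## Working session

There is one attempt and no reset: what is moved stays moved. The work goes in short steps, Python scripts to look and compute and a tool call to move; the robot and the scene stay as the last step left them, time stands still between calls to the robot, and variables do not carry over. Pictures are saved under pics/ and viewed, at most 10 in all, crops included, and the job is handed in when it is done.

Besides the shell and the picture viewer there is one more tool, called after "Call:" as name([rows], argument=value, ...), one row to a line, values as JSON. send_rows: Moves the arm, as the interface text tells. Its arguments: {"type":"object","properties":{"plan":{"type":"array"}},"required":["plan"]}

```bash
ls; mkdir -p pics
python3 - <<'E'
from cell import readout, vision
import cv2, json
s=readout.observe(); print(s)
for n in ("scene","top"):
    im=vision.get_image(n); cv2.imwrite(f"pics/{n}0.png",im["color"]); print(n,{k:v for k,v in im.items() if k!="color"})
E
```

```text
pics
{'t': 0.0, 'joint_pos': array([ 1.13182526,  0.33390461,  0.03986751,  1.46630766, -0.01340681,
        1.34326748, -0.05852233]), 'joint_velocities': array([-0.00014862,  0.00015249, -0.00281536, -0.00038978,  0.0011654 ,
        0.00144378,  0.00072234]), 'effort': array([-7.08508087e-04, -6.56345415e+01,  1.33499723e+00, -4.03806174e+01,
       -5.98389725e-02,  4.47718310e-02,  1.14548066e-04]), 'eef_pos': array([ 0.21645705, -0.61242738,  0.24064541]), 'ee_rot': array([ 9.85606814e-01,  1.69051918e-01, -1.86704703e-04, -7.88779540e-04]), 'contact_force': array([ 0.51003722, -0.41895024,  0.24786068]), 'moment': array([-0.02280054,  0.04761417, -0.00240236]), 'grasp_force': 0.0, 'opening': 0.08703561399899017}
scene {'vfov': 47.39488747684151, 'cx': 283.7222452140395, 'cy': 211.84958477628874, 'rvec': array([ 1.01573176,  2.38899342, -1.12510593]), 'tvec': array([ 0.2917363 , -0.21343152,  1.46013293])}
top {'vfov': 50.803644047836016, 'cx': 273.8577557350543, 'cy': 209.18092255836598, 'rvec': array([ 2.16168918, -2.106257  ,  0.23614865]), 'tvec': array([0.1133131 , 0.57635497, 1.08117809])}
```

View pics/scene0.png

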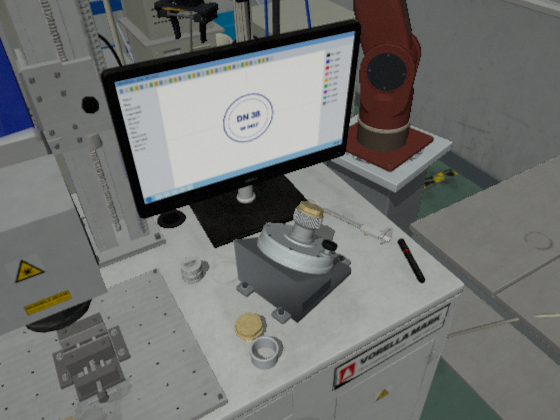

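View pics/top0.png

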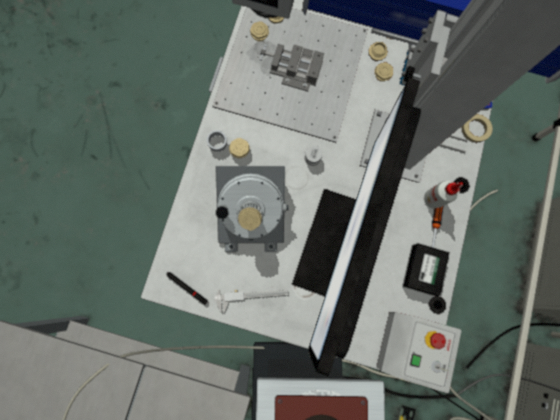

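The scene camera shows the block near (295,265), with the brass cap at about (312,210) and the plunger at (330,247). In the top view the cap is near (250,217) and the plunger near (222,212). I'll enlarge both.

Run:
```python
import cv2,numpy as np
a=cv2.imread("pics/scene0.png")[190:330,225:360]; b=cv2.imread("pics/top0.png")[150:270,195:310]
a=cv2.resize(a,None,fx=4,fy=4,interpolation=cv2.INTER_CUBIC);b=cv2.resize(b,None,fx=4,fy=4,interpolation=cv2.INTER_CUBIC)
for im,ox,oy in((a,225,190),(b,195,150)):
    for i in range(0,im.shape[1],40): cv2.putText(im,str(ox+i//4),(i,8),0,.3,(0,0,255),1);cv2.line(im,(i,10),(i,16),(0,0,255),1)
    for i in range(0,im.shape[0],40): cv2.putText(im,str(oy+i//4),(0,i+4),0,.3,(0,0,255),1);cv2.line(im,(20,i),(26,i),(0,0,255),1)
cv2.imwrite("pics/a1.png",a);cv2.imwrite("pics/b1.png",b)
```

```text
(no output)
```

View pics/a1.png

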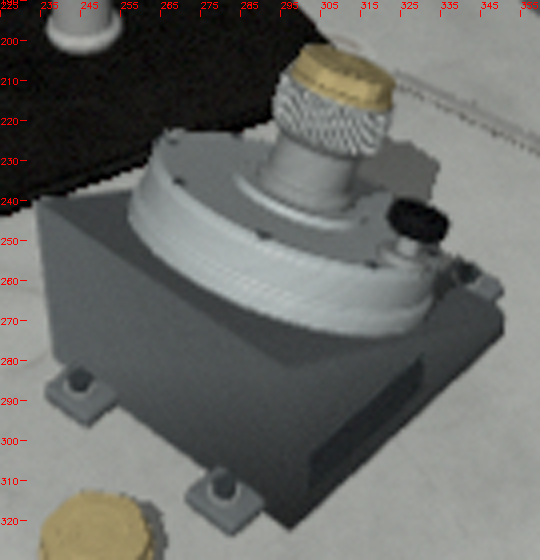

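View pics/b1.png

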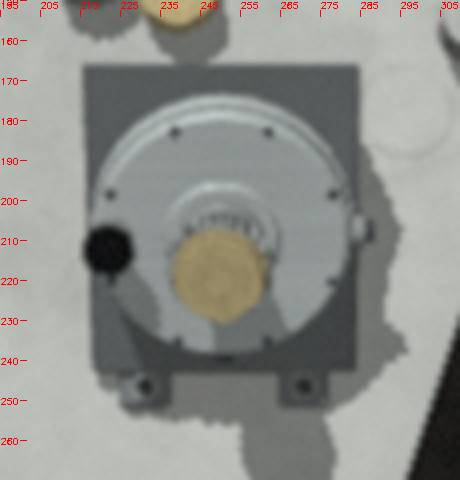

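Readings from the crops:

| Feature | Scene pixel | Top pixel |
|---|---|---|
| Cap top centre | ≈(311.2,207.5) | ≈(249.7,218.8) |
| Knob top centre | ≈(330,243.3) | ≈(222,212.5) |

The block corners are clear in both views. Next I'll fit the block's pose.

```bash
cat > h.py <<'E'
import numpy as np, cv2
from scipy.optimize import least_squares
from scipy.spatial.transform import Rotation as R
cams={"s":(47.39488747684151,283.7222452140395,211.84958477628874,[1.01573176,2.38899342,-1.12510593],[0.2917363,-0.21343152,1.46013293]),
"t":(50.803644047836016,273.8577557350543,209.18092255836598,[2.16168918,-2.106257,0.23614865],[0.1133131,0.57635497,1.08117809])}
def proj(c,P):
    v,cx,cy,r,t=cams[c]; f=210/np.tan(np.radians(v/2))
    return cv2.projectPoints(np.atleast_2d(np.float64(P)),np.float64(r),np.float64(t),np.array([[f,0,cx],[0,f,cy],[0,0,1]]),None)[0][:,0]
u=np.array([-.5,0,3**.5/2])
E
cat > fit.py <<'E'
from h import *
hi,lo=.122,.020
obs=[("t",(.088,.086,hi),(215.7,166.5)),("t",(.088,-.086,hi),(284.5,166.5)),("t",(-.088,.086,lo),(218.2,243)),("t",(-.088,-.086,lo),(284.2,243)),
("s",(.088,-.086,hi),(234.5,240)),("s",(.088,.086,hi),(297.5,281.7)),("s",(.088,.086,0),(297.5,322.5)),("s",(-.088,.086,lo),(351.2,269.5)),
("s",25,(311.2,207.5)),("t",25,(249.7,218.8)),("s","p",(330,243.3)),("t","p",(222,212.5))]
def pts(p):
    x,y,a,rx,rz=p; M=R.from_euler("z",a).as_matrix(); o=np.array([x,y,0]); out=[]
    r=np.array([rx,0,rz])
    for c,q,_ in obs:
        b=r+.025*u if q==25 else r+[0,.068,0]-.023*u if q=="p" else np.array(q)
        out.append(o+M@b)
    return out
def res(p): return np.concatenate([proj(c,P)[0]-uv for (c,_,uv),P in zip(obs,pts(p))])
s=least_squares(res,[.5,.25,0,-.04,.18],loss="soft_l1"); p=s.x
print(p, np.degrees(p[2])); print(res(p).reshape(-1,2).round(1).tolist())
M=R.from_euler("z",p[2]).as_matrix(); r=np.r_[p[:2],0]+M@[p[3],0,p[4]]
print("ring",r,"u",M@u,"plunger",r+M@([0,.068,0]-.023*u),"d along slope normal",(p[4]-.071-p[3]*np.tan(np.pi/6))*np.cos(np.pi/6))
E
python3 fit.py
```

```text
[ 0.57693051  0.1896609   0.03530329 -0.03863619  0.14236133] 2.022729271321398
[[-1.7, -0.0], [-0.2, -0.2], [-1.1, 0.1], [-0.9, -0.5], [-1.4, -1.5], [-0.1, -0.6], [-0.0, -0.2], [-0.3, -2.7], [-0.6, -0.4], [-0.7, 0.8], [-1.1, 0.2], [-1.1, 0.3]]
ring [0.5383184  0.1882972  0.14236133] u [-0.49968845 -0.01764798  0.8660254 ] plunger [0.54741111 0.25666073 0.12244275] d along slope normal 0.08111881977678881
```

The fit is consistent to about 1 px, with the ring at about (0.538, 0.188, 0.142). Next I'll lift to clear the monitor.

Call:
send_rows([
  {"x": 0,"y": 0,"z": -0.04,"wx": 0,"wy": 0,"wz": 0,"jaw": 0},
  {"x": 0,"y": 0,"z": -0.08,"wx": 0,"wy": 0,"wz": 0,"jaw": 0},
  {"x": 0,"y": 0,"z": -0.12,"wx": 0,"wy": 0,"wz": 0,"jaw": 0},
  {"x": 0,"y": 0,"z": -0.16,"wx": 0,"wy": 0,"wz": 0,"jaw": 0},
  {"x": 0,"y": 0,"z": -0.2,"wx": 0,"wy": 0,"wz": 0,"jaw": 0},
  {"x": 0,"y": 0,"z": -0.24,"wx": 0,"wy": 0,"wz": 0,"jaw": 0},
  {"x": 0,"y": 0,"z": -0.28,"wx": 0,"wy": 0,"wz": 0,"jaw": 0},
  {"x": 0,"y": 0,"z": -0.32,"wx": 0,"wy": 0,"wz": 0,"jaw": 0},
])

```text
t: 0.77
eef_pos: [0.2163, -0.6121, 0.5636]
ee_rot: [0.986, 0.169, -0.0, 0.0]
contact_force: [0.2, -1.4, 0.6]
opening: 0.0872
grasp_force: 0.0
```

```bash
cat >> h.py <<'E'
ya=.0353; Mb=R.from_euler("z",ya).as_matrix(); uw=Mb@u
RING=np.array([.5383,.1883,.1424]); PL=np.array([.5474,.2567,.1224])
Rt=R.from_matrix(np.stack([Mb@[0,1,0],Mb@[3**.5/2,0,.5],-uw],1))   # tool aligned to spindle
Rd=R.from_matrix(np.stack([Mb@[0,1,0],Mb@[1,0,0],[0,0,-1]],1))
def rel(p,Rg):
    from cell import readout
    s=readout.observe(); q=R.from_quat(s["ee_rot"])
    print("t",round(s["t"],2),"p",s["eef_pos"].round(4),"q",s["joint_pos"].round(3),"F",s["contact_force"].round(1),"open",round(s["opening"],4))
    print("shift",q.inv().apply(p-s["eef_pos"]).round(4),"rot",np.degrees((q.inv()*Rg).as_rotvec()).round(1))
E
python3 -c "
from h import *
rel(np.array([.42,.19,.56]),Rd); rel(RING+.15*uw,Rt)
from cell import readout
from scipy.optimize import fsolve
P=[([.3339,1.4663],.6495,.2406)];s=readout.observe();j=s['joint_pos'];P.append(([j[1],j[3]],np.hypot(*s['eef_pos'][:2]),s['eef_pos'][2]))
A=[];b=[]
for (a,c),r,z in P: A+=[[np.sin(a),np.sin(a+c),0],[np.cos(a),np.cos(a+c),1]];b+=[r,z]
print(np.linalg.lstsq(np.array(A),np.array(b),rcond=None))"
```

```text
t 0.77 p [ 0.2163 -0.6121  0.5636] q [ 1.126  0.42   0.075  0.691 -0.034  2.031 -0.052] F [ 0.2 -1.4  0.6] open 0.0872
shift [ 0.4594 -0.6883  0.0033] rot [  0.    0.  -72.6]
t 0.77 p [ 0.2163 -0.6121  0.5636] q [ 1.126  0.42   0.075  0.691 -0.034  2.031 -0.052] F [ 0.2 -1.4  0.6] open 0.0872
shift [ 0.4988 -0.6699  0.291 ] rot [-25.8  19.  -70.8]
(array([ 0.48402729,  0.50408978, -0.10206189]), array([3.79482091e-10]), np.int32(3), array([2.035423  , 1.35422559, 0.15207317]))
```

Call:
send_rows([
  {"x": 0.023,"y": -0.0345,"z": 0,"wx": 0,"wy": 0,"wz": -4,"jaw": 0},
  {"x": 0.046,"y": -0.069,"z": 0,"wx": 0,"wy": 0,"wz": -8,"jaw": 0},
  {"x": 0.069,"y": -0.1035,"z": 0,"wx": 0,"wy": 0,"wz": -12,"jaw": 0},
  {"x": 0.092,"y": -0.138,"z": 0,"wx": 0,"wy": 0,"wz": -16,"jaw": 0},
  {"x": 0.115,"y": -0.1725,"z": 0,"wx": 0,"wy": 0,"wz": -20,"jaw": 0},
  {"x": 0.138,"y": -0.207,"z": 0,"wx": 0,"wy": 0,"wz": -24,"jaw": 0},
  {"x": 0.161,"y": -0.2415,"z": 0,"wx": 0,"wy": 0,"wz": -28,"jaw": 0},
  {"x": 0.184,"y": -0.276,"z": 0,"wx": 0,"wy": 0,"wz": -32,"jaw": 0},
])

```text
t: 1.43
eef_pos: [0.2981, -0.2891, 0.5613]
ee_rot: [0.9, 0.436, -0.0, 0.0]
contact_force: [0.7, 0.4, -0.0]
opening: 0.0869
grasp_force: 0.0
```

```bash
python3 -c "
from h import *
rel(np.array([.42,.19,.56]),Rd)"
```

```text
t 1.43 p [ 0.2981 -0.2891  0.5613] q [ 0.868 -0.107 -0.175  1.305 -0.02   1.942  0.017] F [ 0.7  0.4 -0. ] open 0.0869
shift [ 0.4514 -0.2016  0.0012] rot [ -0.    0.  -40.4]
```

Call:
send_rows([
  {"x": 0.038,"y": -0.017,"z": 0,"wx": 0,"wy": 0,"wz": -4,"jaw": 0},
  {"x": 0.076,"y": -0.034,"z": 0,"wx": 0,"wy": 0,"wz": -8,"jaw": 0},
  {"x": 0.114,"y": -0.051,"z": 0,"wx": 0,"wy": 0,"wz": -12,"jaw": 0},
  {"x": 0.152,"y": -0.068,"z": 0,"wx": 0,"wy": 0,"wz": -16,"jaw": 0},
  {"x": 0.19,"y": -0.085,"z": 0,"wx": 0,"wy": 0,"wz": -20,"jaw": 0},
  {"x": 0.228,"y": -0.102,"z": 0,"wx": 0,"wy": 0,"wz": -24,"jaw": 0},
  {"x": 0.266,"y": -0.119,"z": 0,"wx": 0,"wy": 0,"wz": -28,"jaw": 0},
  {"x": 0.304,"y": -0.136,"z": 0,"wx": 0,"wy": 0,"wz": -32,"jaw": 0},
])

```text
t: 2.1
eef_pos: [0.3808, 0.0335, 0.5616]
ee_rot: [0.745, 0.667, -0.0, 0.0]
contact_force: [1.3, -1.0, -0.9]
opening: 0.0868
grasp_force: 0.0
```

```bash
python3 -c "
from h import *
rel(RING+.3*uw,Rt);rel(RING+.15*uw,Rt)"
```

```text
t 2.1 p [0.3808 0.0335 0.5616] q [ 0.582 -0.185 -0.603  1.342 -0.112  1.95  -0.165] F [ 1.3 -1.  -0.9] open 0.0868
shift [ 0.1495 -0.009   0.1593] rot [-29.9   2.2  -8.2]
t 2.1 p [0.3808 0.0335 0.5616] q [ 0.582 -0.185 -0.603  1.342 -0.112  1.95  -0.165] F [ 1.3 -1.  -0.9] open 0.0868
shift [0.1605 0.0651 0.2892] rot [-29.9   2.2  -8.2]
```

Call:
send_rows([
  {"x": 0.038,"y": 0,"z": 0,"wx": -4,"wy": 0.3,"wz": -1,"jaw": 0},
  {"x": 0.076,"y": 0,"z": 0,"wx": -8,"wy": 0.6,"wz": -2,"jaw": 0},
  {"x": 0.112,"y": 0,"z": 0.01,"wx": -12,"wy": 0.9,"wz": -3,"jaw": 0},
  {"x": 0.14,"y": -0.004,"z": 0.04,"wx": -16,"wy": 1.2,"wz": -4,"jaw": 0},
  {"x": 0.15,"y": -0.009,"z": 0.08,"wx": -20,"wy": 1.5,"wz": -5,"jaw": 0},
  {"x": 0.15,"y": -0.009,"z": 0.12,"wx": -24,"wy": 1.8,"wz": -6,"jaw": 0},
  {"x": 0.15,"y": -0.009,"z": 0.16,"wx": -27,"wy": 2,"wz": -7,"jaw": 0},
  {"x": 0.15,"y": -0.009,"z": 0.16,"wx": -29.9,"wy": 2.2,"wz": -8.2,"jaw": 0},
])

```text
t: 2.77
eef_pos: [0.3866, 0.1674, 0.4999]
ee_rot: [0.71, 0.681, 0.122, 0.129]
contact_force: [-0.7, -0.4, 1.5]
opening: 0.0869
grasp_force: 0.0
```

```bash
python3 -c "
from h import *
rel(RING+.14*uw,Rt)
from cell import readout,vision
s=readout.observe();w=vision.get_image('wrist');cv2.imwrite('pics/w1.png',w['color']);print({k:v for k,v in w.items() if k!='color'})
im=w['color'];T=w['mount'];f=210/np.tan(np.radians(w['vfov']/2))
q=R.from_quat(s['ee_rot'])
for P in (RING+.025*uw,PL):
  c=np.linalg.inv(T)@np.r_[q.inv().apply(P-s['eef_pos']),1]; print(w['cx']+f*c[0]/c[2],w['cy']+f*c[1]/c[2],c[2])
"
```

```text
t 2.77 p [0.3866 0.1674 0.4999] q [-0.052 -0.38  -0.414  1.662  0.022  1.515 -0.502] F [-0.7 -0.4  1.5] open 0.0869
shift [ 0.0222 -0.0069  0.2496] rot [-9.5  2.  -3.9]
{'vfov': 59.9938939850577, 'cx': 278.66036263190097, 'cy': 204.43524166595853, 'mount': array([[ 1.16007317e-03, -9.56450417e-01, -2.91892538e-01,
         8.08759615e-02],
       [ 9.99999101e-01,  1.30602764e-03, -3.05175852e-04,
        -1.15325111e-03],
       [ 6.73105293e-04, -2.91891921e-01,  9.56451072e-01,
        -1.43862086e-01],
       [ 0.00000000e+00,  0.00000000e+00,  0.00000000e+00,
         1.00000000e+00]])}
288.4312263957286 134.5434772512329 0.5005374105465754
290.1683158175014 82.07609236043302 0.523664910325678
```

View pics/w1.png

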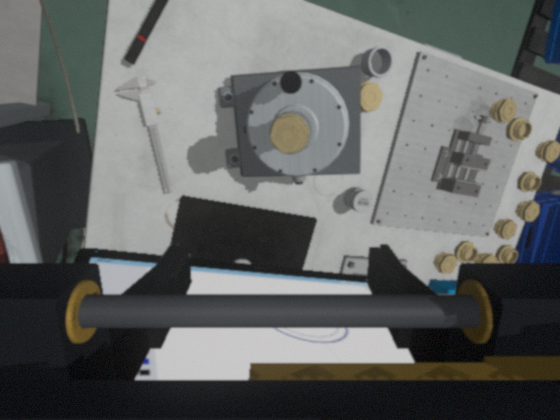

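The wrist view shows the cap at (291,132) against a predicted (288,134.5), and the knob at (290.5,82) against (290,82). That agrees to a few mm, so I'll go closer.

Call:
send_rows([
  {"x": 0.003,"y": -0.001,"z": 0.03,"wx": -1.2,"wy": 0.3,"wz": -0.5,"jaw": 0},
  {"x": 0.006,"y": -0.002,"z": 0.06,"wx": -2.4,"wy": 0.5,"wz": -1,"jaw": 0},
  {"x": 0.009,"y": -0.003,"z": 0.1,"wx": -3.6,"wy": 0.8,"wz": -1.5,"jaw": 0},
  {"x": 0.012,"y": -0.004,"z": 0.13,"wx": -4.8,"wy": 1,"wz": -2,"jaw": 0},
  {"x": 0.015,"y": -0.005,"z": 0.16,"wx": -6,"wy": 1.3,"wz": -2.5,"jaw": 0},
  {"x": 0.018,"y": -0.006,"z": 0.19,"wx": -7.2,"wy": 1.5,"wz": -3,"jaw": 0},
  {"x": 0.021,"y": -0.007,"z": 0.22,"wx": -8.4,"wy": 1.8,"wz": -3.5,"jaw": 0},
  {"x": 0.022,"y": -0.007,"z": 0.25,"wx": -9.5,"wy": 2,"wz": -3.9,"jaw": 0},
])

```text
t: 3.48
eef_pos: [0.4685, 0.1856, 0.2621]
ee_rot: [0.671, 0.695, 0.186, 0.179]
contact_force: [0.8, -0.9, -0.5]
opening: 0.0871
grasp_force: 0.0
```

```bash
cat > look.py <<'E'
from h import *
import sys
from cell import readout,vision
rel(RING+.14*uw,Rt)
s=readout.observe();w=vision.get_image('wrist');cv2.imwrite(sys.argv[1],w['color'])
T=w['mount'];f=210/np.tan(np.radians(w['vfov']/2));q=R.from_quat(s['ee_rot'])
for P in (RING+.025*uw,PL,RING+.011*uw):
  c=np.linalg.inv(T)@np.r_[q.inv().apply(P-s['eef_pos']),1]; print(w['cx']+f*c[0]/c[2],w['cy']+f*c[1]/c[2],c[2],f)
E
python3 look.py pics/w2.png
```

```text
t 3.48 p [0.4685 0.1856 0.2621] q [-0.205 -0.292 -0.383  2.144  0.218  0.832 -0.676] F [ 0.8 -0.9 -0.5] open 0.0871
shift [ 0.0002  0.0006 -0.0014] rot [-0.1 -0.1 -0.1]
281.0844732830294 207.45227330455523 0.2700193732669362 363.77543314810816
280.910271287792 110.11060041221984 0.29627498743853986 363.77543314810816
280.9989475352557 202.09358147207928 0.28341656536041404 363.77543314810816
```

View pics/w2.png

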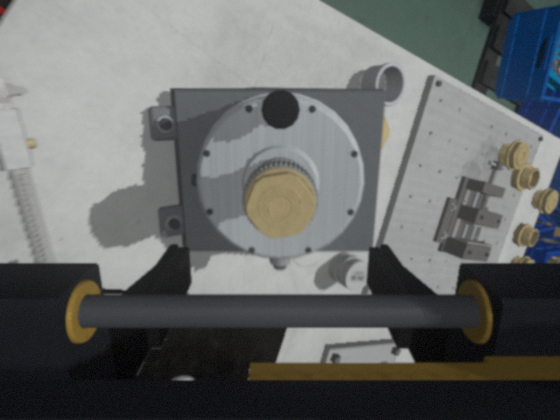

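The knob is at (280,109.5), which matches the prediction. I'll measure the brass outline more precisely in an enlarged crop.

Run:
```python
import cv2,numpy as np
im=cv2.imread("pics/w2.png");c=cv2.resize(im[80:250,200:360],None,fx=3.5,fy=3.5,interpolation=cv2.INTER_CUBIC)
for i in range(0,160,10): cv2.putText(c,str(200+i),(int(i*3.5),8),0,.28,(0,0,255),1)
for i in range(0,170,10): cv2.putText(c,str(80+i),(0,int(i*3.5)+3),0,.28,(0,0,255),1)
cv2.imwrite("pics/w2c.png",c)
h=cv2.cvtColor(im,cv2.COLOR_BGR2HSV);m=((h[...,1]>80)&(h[...,0]>12)&(h[...,0]<32)).astype(np.uint8);m[:150]=0;m[245:]=0;m[:,:230]=0;m[:,330:]=0
ys,xs=np.nonzero(m);print(xs.min(),xs.max(),ys.min(),ys.max(),xs.mean(),ys.mean())
d=(h[...,2]<45).astype(np.uint8);d[:85]=0;d[135:]=0;d[:,:255]=0;d[:,305:]=0;ys,xs=np.nonzero(d);print(xs.min(),xs.max(),ys.min(),ys.max(),xs.mean(),ys.mean())
```

```text
247 312 170 233 278.83720930232556 201.44861215303825
263 295 92 126 276.978417266187 112.7410071942446
```

View pics/w2c.png

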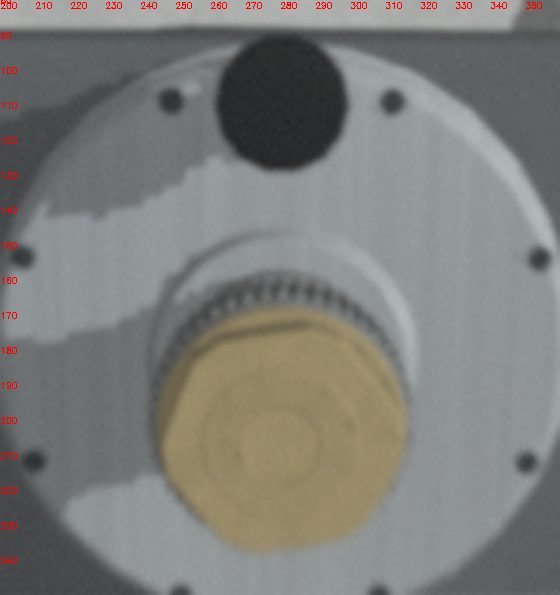

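Cap-face centre is at about (279.5,205.7) and the knob at about (280.6,109.1). That calls for a correction of about +1 mm in tool x and −0.7 mm in tool y. I'll descend to about 5 mm above the ring's mid-height.

Call:
send_rows([
  {"x": 0.001,"y": 0,"z": 0.03,"wx": 0,"wy": 0,"wz": 0,"jaw": 0},
  {"x": 0.001,"y": 0,"z": 0.06,"wx": 0,"wy": 0,"wz": 0,"jaw": 0},
  {"x": 0.001,"y": 0,"z": 0.085,"wx": 0,"wy": 0,"wz": 0,"jaw": 0},
  {"x": 0.001,"y": 0,"z": 0.105,"wx": 0,"wy": 0,"wz": 0,"jaw": 0},
  {"x": 0.001,"y": 0,"z": 0.12,"wx": 0,"wy": 0,"wz": 0,"jaw": 0},
  {"x": 0.001,"y": 0,"z": 0.13,"wx": 0,"wy": 0,"wz": 0,"jaw": 0},
  {"x": 0.001,"y": 0,"z": 0.133,"wx": 0,"wy": 0,"wz": 0,"jaw": 0},
  {"x": 0.001,"y": 0,"z": 0.133,"wx": 0,"wy": 0,"wz": 0,"jaw": 0},
])

```text
t: 4.2
eef_pos: [0.535, 0.1884, 0.148]
ee_rot: [0.672, 0.694, 0.185, 0.179]
contact_force: [-0.0, -0.3, -0.6]
opening: 0.0871
grasp_force: 0.0
```

```bash
python3 - <<'E'
s=open('h.py').read()
s=s.replace("def rel","RING=RING+Rt.apply([.001,-.0007,0]);PL=PL+Rt.apply([.001,-.0007,0])\ndef rel")
s+='''
def st():
    from cell import readout
    s=readout.observe(); q=R.from_quat(s["ee_rot"]);e=Rt.inv()*q
    d=Rt.inv().apply(s["eef_pos"]-RING)*1000
    print("t %.2f"%s["t"],"tool-vs-ring mm",d.round(1),"rot",np.degrees(e.as_rotvec()).round(2),"F_tool",q.inv().apply(s["contact_force"]).round(1),"M_tool",q.inv().apply(s["moment"]).round(3),"j",s["joint_pos"].round(3),"op %.4f g %.1f tau7 %.2f"%(s["opening"],s["grasp_force"],s["effort"][6]))
'''
open('h.py','w').write(s)
E
python3 -c "from h import *;st()"
```

```text
t 4.20 tool-vs-ring mm [-0.7  0.6 -6.5] rot [ 0.17 -0.01  0.16] F_tool [-0.3 -0.3  0.5] M_tool [ 0.499 -0.084  0.026] j [-0.148 -0.017 -0.423  2.177  0.473  0.575 -0.888] op 0.0871 g 0.0 tau7 -0.31
```

Call:
send_rows([
  {"x": 0.0005,"y": 0,"z": 0.002,"wx": 0,"wy": 0,"wz": 0,"jaw": 255},
  {"x": 0.0005,"y": 0,"z": 0.002,"wx": 0,"wy": 0,"wz": 0,"jaw": 255},
  {"x": 0.0005,"y": 0,"z": 0.002,"wx": 0,"wy": 0,"wz": 0,"jaw": 255},
  {"x": 0.0005,"y": 0,"z": 0.002,"wx": 0,"wy": 0,"wz": 0,"jaw": 255},
  {"x": 0.0005,"y": 0,"z": 0.002,"wx": 0,"wy": 0,"wz": 0,"jaw": 255},
  {"x": 0.0005,"y": 0,"z": 0.002,"wx": 0,"wy": 0,"wz": 0,"jaw": 255},
  {"x": 0.0005,"y": 0,"z": 0.002,"wx": 0,"wy": 0,"wz": 0,"jaw": 255},
  {"x": 0.0005,"y": 0,"z": 0.002,"wx": 0,"wy": 0,"wz": 0,"jaw": 255},
])

```text
t: 4.87
eef_pos: [0.5361, 0.19, 0.1472]
ee_rot: [0.671, 0.695, 0.187, 0.179]
contact_force: [1.1, 0.1, 5.3]
opening: 0.0594
grasp_force: 30.0
```

```bash
python3 -c "from h import *;st()"
```

```text
t 4.87 tool-vs-ring mm [ 0.8  1.3 -5.2] rot [0.01 0.09 0.08] F_tool [ 0.   3.7 -4. ] M_tool [ 0.051 -0.236  0.012] j [-0.151 -0.014 -0.422  2.177  0.482  0.57  -0.895] op 0.0594 g 30.0 tau7 -0.01
```

Gripped: opening 59.4 mm, grip 30 N. Now I'll turn anticlockwise in small steps and watch the moment about the spindle.

Call:
send_rows([
  {"x": 0,"y": 0,"z": 0,"wx": 0,"wy": 0,"wz": -1,"jaw": 255},
  {"x": 0,"y": 0,"z": 0,"wx": 0,"wy": 0,"wz": -2,"jaw": 255},
  {"x": 0,"y": 0,"z": 0,"wx": 0,"wy": 0,"wz": -3,"jaw": 255},
  {"x": 0,"y": 0,"z": 0,"wx": 0,"wy": 0,"wz": -4,"jaw": 255},
  {"x": 0,"y": 0,"z": 0,"wx": 0,"wy": 0,"wz": -5,"jaw": 255},
  {"x": 0,"y": 0,"z": 0,"wx": 0,"wy": 0,"wz": -6,"jaw": 255},
  {"x": 0,"y": 0,"z": 0,"wx": 0,"wy": 0,"wz": -6,"jaw": 255},
  {"x": 0,"y": 0,"z": 0,"wx": 0,"wy": 0,"wz": -6,"jaw": 255},
])

```text
t: 5.53
eef_pos: [0.536, 0.1901, 0.1471]
ee_rot: [0.634, 0.729, 0.177, 0.188]
contact_force: [-1.4, -0.6, 6.4]
opening: 0.059
grasp_force: 30.0
```

```bash
python3 -c "from h import *;st()"
```

```text
t 5.53 tool-vs-ring mm [ 0.8  1.1 -5.2] rot [ 0.03  0.09 -5.94] F_tool [-0.7  1.9 -6.3] M_tool [ 0.281 -0.174  0.192] j [-0.152 -0.014 -0.421  2.177  0.481  0.57  -0.79 ] op 0.0590 g 30.0 tau7 0.27
```

Call:
send_rows([
  {"x": 0,"y": 0,"z": 0,"wx": 0,"wy": 0,"wz": -1,"jaw": 255},
  {"x": 0,"y": 0,"z": 0,"wx": 0,"wy": 0,"wz": -2,"jaw": 255},
  {"x": 0,"y": 0,"z": 0,"wx": 0,"wy": 0,"wz": -3,"jaw": 255},
  {"x": 0,"y": 0,"z": 0,"wx": 0,"wy": 0,"wz": -4,"jaw": 255},
  {"x": 0,"y": 0,"z": 0,"wx": 0,"wy": 0,"wz": -5,"jaw": 255},
  {"x": 0,"y": 0,"z": 0,"wx": 0,"wy": 0,"wz": -6,"jaw": 255},
  {"x": 0,"y": 0,"z": 0,"wx": 0,"wy": 0,"wz": -6,"jaw": 255},
  {"x": 0,"y": 0,"z": 0,"wx": 0,"wy": 0,"wz": -6,"jaw": 255},
])

```text
t: 6.2
eef_pos: [0.5358, 0.19, 0.147]
ee_rot: [0.595, 0.761, 0.167, 0.197]
contact_force: [-2.1, -2.2, 6.7]
opening: 0.0594
grasp_force: 30.0
```

```bash
python3 -c "from h import *;st()"
```

```text
t 6.20 tool-vs-ring mm [ 0.8  0.9 -5.2] rot [  0.04   0.07 -11.96] F_tool [-2.4  1.  -6.9] M_tool [ 0.489 -0.199  0.096] j [-0.153 -0.014 -0.42   2.178  0.481  0.571 -0.685] op 0.0594 g 30.0 tau7 0.11
```

Call:
send_rows([
  {"x": 0,"y": 0,"z": 0,"wx": 0,"wy": 0,"wz": -2,"jaw": 255},
  {"x": 0,"y": 0,"z": 0,"wx": 0,"wy": 0,"wz": -4,"jaw": 255},
  {"x": 0,"y": 0,"z": 0,"wx": 0,"wy": 0,"wz": -6,"jaw": 255},
  {"x": 0,"y": 0,"z": 0,"wx": 0,"wy": 0,"wz": -8,"jaw": 255},
  {"x": 0,"y": 0,"z": 0,"wx": 0,"wy": 0,"wz": -10,"jaw": 255},
  {"x": 0,"y": 0,"z": 0,"wx": 0,"wy": 0,"wz": -12,"jaw": 255},
  {"x": 0,"y": 0,"z": 0,"wx": 0,"wy": 0,"wz": -12,"jaw": 255},
  {"x": 0,"y": 0,"z": 0,"wx": 0,"wy": 0,"wz": -12,"jaw": 255},
])

```text
t: 6.87
eef_pos: [0.5355, 0.1899, 0.1468]
ee_rot: [0.512, 0.819, 0.145, 0.214]
contact_force: [-4.6, -1.6, 8.4]
opening: 0.059
grasp_force: 30.0
```

```bash
python3 -c "from h import *;st()"
```

```text
t 6.87 tool-vs-ring mm [ 0.7  0.5 -5.2] rot [  0.06   0.06 -24.01] F_tool [-1.4 -0.5 -9.6] M_tool [ 0.881 -0.059 -0.254] j [-0.156 -0.014 -0.418  2.178  0.481  0.571 -0.476] op 0.0590 g 30.0 tau7 -0.15
```

Call:
send_rows([
  {"x": 0,"y": 0,"z": 0,"wx": 0,"wy": 0,"wz": -1,"jaw": 255},
  {"x": 0,"y": 0,"z": 0,"wx": 0,"wy": 0,"wz": -2,"jaw": 255},
  {"x": 0,"y": 0,"z": 0,"wx": 0,"wy": 0,"wz": -3,"jaw": 255},
  {"x": 0,"y": 0,"z": 0,"wx": 0,"wy": 0,"wz": -4,"jaw": 255},
  {"x": 0,"y": 0,"z": 0,"wx": 0,"wy": 0,"wz": -5,"jaw": 255},
  {"x": 0,"y": 0,"z": 0,"wx": 0,"wy": 0,"wz": -6,"jaw": 255},
  {"x": 0,"y": 0,"z": 0,"wx": 0,"wy": 0,"wz": -6,"jaw": 255},
  {"x": 0,"y": 0,"z": 0,"wx": 0,"wy": 0,"wz": -6,"jaw": 255},
])

```text
t: 7.53
eef_pos: [0.5353, 0.1898, 0.1467]
ee_rot: [0.468, 0.845, 0.133, 0.221]
contact_force: [-6.9, -1.8, 9.7]
opening: 0.0593
grasp_force: 30.0
```

```bash
python3 -c "from h import *;st()"
```

```text
t 7.53 tool-vs-ring mm [ 0.6  0.3 -5.2] rot [  0.08   0.06 -29.97] F_tool [ -0.7  -1.8 -11.9] M_tool [1.089 0.002 0.076] j [-0.157 -0.014 -0.417  2.178  0.481  0.571 -0.371] op 0.0593 g 30.0 tau7 0.09
```

Call:
send_rows([
  {"x": 0,"y": 0,"z": 0,"wx": 0,"wy": 0,"wz": -1,"jaw": 255},
  {"x": 0,"y": 0,"z": 0,"wx": 0,"wy": 0,"wz": -2,"jaw": 255},
  {"x": 0,"y": 0,"z": 0,"wx": 0,"wy": 0,"wz": -3,"jaw": 255},
  {"x": 0,"y": 0,"z": 0,"wx": 0,"wy": 0,"wz": -4,"jaw": 255},
  {"x": 0,"y": 0,"z": 0,"wx": 0,"wy": 0,"wz": -5,"jaw": 255},
  {"x": 0,"y": 0,"z": 0,"wx": 0,"wy": 0,"wz": -6,"jaw": 255},
  {"x": 0,"y": 0,"z": 0,"wx": 0,"wy": 0,"wz": -6,"jaw": 255},
  {"x": 0,"y": 0,"z": 0,"wx": 0,"wy": 0,"wz": -6,"jaw": 255},
])

```text
t: 8.2
eef_pos: [0.5352, 0.1898, 0.1464]
ee_rot: [0.425, 0.868, 0.122, 0.227]
contact_force: [-5.4, -0.1, 7.2]
opening: 0.0593
grasp_force: 30.0
```

```bash
python3 -c "from h import *;st()"
```

```text
t 8.20 tool-vs-ring mm [ 0.6  0.  -5. ] rot [  0.11   0.1  -35.83] F_tool [ 0.8 -0.8 -8.9] M_tool [0.888 0.411 1.109] j [-0.158 -0.014 -0.416  2.179  0.48   0.571 -0.268] op 0.0593 g 30.0 tau7 1.16
```

The moment rose to 1.1 N m at −36°, against about 0.2 N m at the same angle in the first detent. That is the end stop, one click from the start. I'll back off 6° to the first detent and check for slip.

Call:
send_rows([
  {"x": 0,"y": 0,"z": 0,"wx": 0,"wy": 0,"wz": 1,"jaw": 255},
  {"x": 0,"y": 0,"z": 0,"wx": 0,"wy": 0,"wz": 2,"jaw": 255},
  {"x": 0,"y": 0,"z": 0,"wx": 0,"wy": 0,"wz": 3,"jaw": 255},
  {"x": 0,"y": 0,"z": 0,"wx": 0,"wy": 0,"wz": 4,"jaw": 255},
  {"x": 0,"y": 0,"z": 0,"wx": 0,"wy": 0,"wz": 5,"jaw": 255},
  {"x": 0,"y": 0,"z": 0,"wx": 0,"wy": 0,"wz": 6,"jaw": 255},
  {"x": 0,"y": 0,"z": 0,"wx": 0,"wy": 0,"wz": 6,"jaw": 255},
  {"x": 0,"y": 0,"z": 0,"wx": 0,"wy": 0,"wz": 6,"jaw": 255},
])

```text
t: 8.87
eef_pos: [0.5353, 0.1899, 0.1465]
ee_rot: [0.468, 0.845, 0.133, 0.221]
contact_force: [-3.9, -0.9, 5.2]
opening: 0.0595
grasp_force: 30.0
```

```bash
python3 -c "from h import *;st()"
```

```text
t 8.87 tool-vs-ring mm [ 0.7  0.2 -5. ] rot [  0.08   0.07 -30.  ] F_tool [-0.2 -1.1 -6.5] M_tool [ 0.694  0.066 -0.282] j [-0.157 -0.014 -0.417  2.178  0.481  0.571 -0.371] op 0.0595 g 30.0 tau7 -0.40
```

Call:
send_rows([
  {"x": 0,"y": 0,"z": 0,"wx": 0,"wy": 0,"wz": 1,"jaw": 255},
  {"x": 0,"y": 0,"z": 0,"wx": 0,"wy": 0,"wz": 2,"jaw": 255},
  {"x": 0,"y": 0,"z": 0,"wx": 0,"wy": 0,"wz": 3,"jaw": 255},
  {"x": 0,"y": 0,"z": 0,"wx": 0,"wy": 0,"wz": 4,"jaw": 255},
  {"x": 0,"y": 0,"z": 0,"wx": 0,"wy": 0,"wz": 5,"jaw": 255},
  {"x": 0,"y": 0,"z": 0,"wx": 0,"wy": 0,"wz": 6,"jaw": 255},
  {"x": 0,"y": 0,"z": 0,"wx": 0,"wy": 0,"wz": 6,"jaw": 255},
  {"x": 0,"y": 0,"z": 0,"wx": 0,"wy": 0,"wz": 6,"jaw": 255},
])

```text
t: 9.53
eef_pos: [0.5355, 0.19, 0.1466]
ee_rot: [0.512, 0.819, 0.145, 0.214]
contact_force: [-2.5, -1.0, 3.7]
opening: 0.0592
grasp_force: 30.0
```

```bash
python3 -c "from h import *;st()"
```

```text
t 9.53 tool-vs-ring mm [ 0.8  0.4 -5. ] rot [  0.07   0.08 -23.98] F_tool [-0.7 -0.7 -4.4] M_tool [ 0.566  0.084 -0.189] j [-0.156 -0.014 -0.418  2.178  0.481  0.571 -0.476] op 0.0592 g 30.0 tau7 -0.27
```

Call:
send_rows([
  {"x": 0,"y": 0,"z": 0,"wx": 0,"wy": 0,"wz": 2,"jaw": 255},
  {"x": 0,"y": 0,"z": 0,"wx": 0,"wy": 0,"wz": 4,"jaw": 255},
  {"x": 0,"y": 0,"z": 0,"wx": 0,"wy": 0,"wz": 6,"jaw": 255},
  {"x": 0,"y": 0,"z": 0,"wx": 0,"wy": 0,"wz": 8,"jaw": 255},
  {"x": 0,"y": 0,"z": 0,"wx": 0,"wy": 0,"wz": 10,"jaw": 255},
  {"x": 0,"y": 0,"z": 0,"wx": 0,"wy": 0,"wz": 12,"jaw": 255},
  {"x": 0,"y": 0,"z": 0,"wx": 0,"wy": 0,"wz": 12,"jaw": 255},
  {"x": 0,"y": 0,"z": 0,"wx": 0,"wy": 0,"wz": 12,"jaw": 255},
])

```text
t: 10.2
eef_pos: [0.5358, 0.1901, 0.1468]
ee_rot: [0.594, 0.761, 0.167, 0.197]
contact_force: [-0.2, -0.0, 5.3]
opening: 0.0597
grasp_force: 30.0
```

```bash
python3 -c "from h import *;st()"
```

```text
t 10.20 tool-vs-ring mm [ 0.9  0.8 -5. ] rot [  0.04   0.1  -11.99] F_tool [-0.6  2.4 -4.7] M_tool [0.154 0.013 0.174] j [-0.153 -0.013 -0.42   2.178  0.481  0.57  -0.685] op 0.0597 g 30.0 tau7 -0.11
```

There may have been a 2–3° slip at the stop, which is harmless. The first click is now passed: the moment has changed sign and pulls forward. Joint 7 can't cover all five clicks in this grip, so I'll turn to click 3, re-grip, and go on.

Call:
send_rows([
  {"x": 0,"y": 0,"z": 0,"wx": 0,"wy": 0,"wz": 3,"jaw": 255},
  {"x": 0,"y": 0,"z": 0,"wx": 0,"wy": 0,"wz": 6,"jaw": 255},
  {"x": 0,"y": 0,"z": 0,"wx": 0,"wy": 0,"wz": 9,"jaw": 255},
  {"x": 0,"y": 0,"z": 0,"wx": 0,"wy": 0,"wz": 12,"jaw": 255},
  {"x": 0,"y": 0,"z": 0,"wx": 0,"wy": 0,"wz": 15,"jaw": 255},
  {"x": 0,"y": 0,"z": 0,"wx": 0,"wy": 0,"wz": 15,"jaw": 255},
  {"x": 0,"y": 0,"z": 0,"wx": 0,"wy": 0,"wz": 15,"jaw": 255},
  {"x": 0,"y": 0,"z": 0,"wx": 0,"wy": 0,"wz": 15,"jaw": 255},
])

```text
t: 10.87
eef_pos: [0.5363, 0.1902, 0.147]
ee_rot: [0.688, 0.678, 0.191, 0.174]
contact_force: [6.1, 0.5, 4.0]
opening: 0.0588
grasp_force: 30.0
```

```bash
python3 -c "from h import *;st()"
```

```text
t 10.87 tool-vs-ring mm [ 1.   1.3 -5. ] rot [0.01 0.11 2.93] F_tool [ 0.6  7.3 -0.4] M_tool [-0.936  0.108 -0.286] j [-0.15  -0.013 -0.423  2.177  0.482  0.569 -0.945] op 0.0588 g 30.0 tau7 -0.35
```

Call:
send_rows([
  {"x": 0,"y": 0,"z": 0,"wx": 0,"wy": 0,"wz": 3,"jaw": 255},
  {"x": 0,"y": 0,"z": 0,"wx": 0,"wy": 0,"wz": 6,"jaw": 255},
  {"x": 0,"y": 0,"z": 0,"wx": 0,"wy": 0,"wz": 9,"jaw": 255},
  {"x": 0,"y": 0,"z": 0,"wx": 0,"wy": 0,"wz": 12,"jaw": 255},
  {"x": 0,"y": 0,"z": 0,"wx": 0,"wy": 0,"wz": 15,"jaw": 255},
  {"x": 0,"y": 0,"z": 0,"wx": 0,"wy": 0,"wz": 15,"jaw": 255},
  {"x": 0,"y": 0,"z": 0,"wx": 0,"wy": 0,"wz": 15,"jaw": 255},
  {"x": 0,"y": 0,"z": 0,"wx": 0,"wy": 0,"wz": 15,"jaw": 255},
])

```text
t: 11.53
eef_pos: [0.5368, 0.1901, 0.1473]
ee_rot: [0.771, 0.581, 0.213, 0.148]
contact_force: [7.7, 1.2, 2.5]
opening: 0.0595
grasp_force: 30.0
```

```bash
python3 -c "from h import *;st()"
```

```text
t 11.53 tool-vs-ring mm [ 0.8  1.9 -5. ] rot [-1.000e-02  1.300e-01  1.803e+01] F_tool [3.4 7.3 1.7] M_tool [-1.371  0.47   0.127] j [-0.147 -0.013 -0.425  2.177  0.482  0.569 -1.208] op 0.0595 g 30.0 tau7 0.11
```

Call:
send_rows([
  {"x": 0,"y": 0,"z": 0,"wx": 0,"wy": 0,"wz": 3,"jaw": 255},
  {"x": 0,"y": 0,"z": 0,"wx": 0,"wy": 0,"wz": 6,"jaw": 255},
  {"x": 0,"y": 0,"z": 0,"wx": 0,"wy": 0,"wz": 9,"jaw": 255},
  {"x": 0,"y": 0,"z": 0,"wx": 0,"wy": 0,"wz": 12,"jaw": 255},
  {"x": 0,"y": 0,"z": 0,"wx": 0,"wy": 0,"wz": 15,"jaw": 255},
  {"x": 0,"y": 0,"z": 0,"wx": 0,"wy": 0,"wz": 15,"jaw": 255},
  {"x": 0,"y": 0,"z": 0,"wx": 0,"wy": 0,"wz": 15,"jaw": 255},
  {"x": 0,"y": 0,"z": 0,"wx": 0,"wy": 0,"wz": 15,"jaw": 255},
])

```text
t: 12.2
eef_pos: [0.5371, 0.1899, 0.1476]
ee_rot: [0.84, 0.476, 0.231, 0.119]
contact_force: [10.8, -0.2, 2.3]
opening: 0.0592
grasp_force: 30.0
```

```bash
python3 -c "from h import *;st()"
```

```text
t 12.20 tool-vs-ring mm [ 0.6  2.3 -5. ] rot [-0.04  0.13 32.99] F_tool [5.2 9.1 3.4] M_tool [-1.694  0.915 -0.231] j [-0.144 -0.013 -0.428  2.176  0.483  0.569 -1.469] op 0.0592 g 30.0 tau7 -0.33
```

Call:
send_rows([
  {"x": 0,"y": 0,"z": 0,"wx": 0,"wy": 0,"wz": 3,"jaw": 255},
  {"x": 0,"y": 0,"z": 0,"wx": 0,"wy": 0,"wz": 6,"jaw": 255},
  {"x": 0,"y": 0,"z": 0,"wx": 0,"wy": 0,"wz": 9,"jaw": 255},
  {"x": 0,"y": 0,"z": 0,"wx": 0,"wy": 0,"wz": 12,"jaw": 255},
  {"x": 0,"y": 0,"z": 0,"wx": 0,"wy": 0,"wz": 15,"jaw": 255},
  {"x": 0,"y": 0,"z": 0,"wx": 0,"wy": 0,"wz": 15,"jaw": 255},
  {"x": 0,"y": 0,"z": 0,"wx": 0,"wy": 0,"wz": 15,"jaw": 255},
  {"x": 0,"y": 0,"z": 0,"wx": 0,"wy": 0,"wz": 15,"jaw": 255},
])

```text
t: 12.87
eef_pos: [0.5375, 0.1895, 0.1478]
ee_rot: [0.895, 0.362, 0.244, 0.088]
contact_force: [13.1, -0.3, 1.1]
opening: 0.059
grasp_force: 30.0
```

```bash
python3 -c "from h import *;st()"
```

```text
t 12.87 tool-vs-ring mm [ 0.3  2.8 -5.1] rot [-0.05  0.13 48.07] F_tool [8.3 8.5 5.6] M_tool [-1.886  1.378  0.129] j [-0.141 -0.013 -0.43   2.176  0.483  0.569 -1.731] op 0.0590 g 30.0 tau7 0.12
```

The moment alternates in sign (+, −, +, −, +) as each click passes. I'll go on to the middle of click 3, then release.

Call:
send_rows([
  {"x": 0,"y": 0,"z": 0,"wx": 0,"wy": 0,"wz": 3,"jaw": 255},
  {"x": 0,"y": 0,"z": 0,"wx": 0,"wy": 0,"wz": 6,"jaw": 255},
  {"x": 0,"y": 0,"z": 0,"wx": 0,"wy": 0,"wz": 9,"jaw": 255},
  {"x": 0,"y": 0,"z": 0,"wx": 0,"wy": 0,"wz": 10,"jaw": 255},
  {"x": 0,"y": 0,"z": 0,"wx": 0,"wy": 0,"wz": 10,"jaw": 255},
  {"x": 0,"y": 0,"z": 0,"wx": 0,"wy": 0,"wz": 10,"jaw": 255},
  {"x": 0,"y": 0,"z": 0,"wx": 0,"wy": 0,"wz": 10,"jaw": 255},
  {"x": 0,"y": 0,"z": 0,"wx": 0,"wy": 0,"wz": 10,"jaw": 255},
])

```text
t: 13.53
eef_pos: [0.5377, 0.1893, 0.1479]
ee_rot: [0.923, 0.283, 0.251, 0.067]
contact_force: [14.4, -2.3, 1.8]
opening: 0.0594
grasp_force: 30.0
```

```bash
python3 -c "from h import *;st()"
```

```text
t 13.53 tool-vs-ring mm [ 0.   3.  -5.1] rot [-0.07  0.12 58.02] F_tool [9.8 9.4 5.6] M_tool [-1.952  1.659 -0.263] j [-0.139 -0.013 -0.431  2.175  0.483  0.569 -1.905] op 0.0594 g 30.0 tau7 -0.33
```

Call:
send_rows([
  {"x": 0,"y": 0,"z": 0,"wx": 0,"wy": 0,"wz": 0,"jaw": 0},
  {"x": 0,"y": 0,"z": 0,"wx": 0,"wy": 0,"wz": 0,"jaw": 0},
  {"x": 0,"y": 0,"z": 0,"wx": 0,"wy": 0,"wz": 0,"jaw": 0},
  {"x": 0,"y": 0,"z": 0,"wx": 0,"wy": 0,"wz": 0,"jaw": 0},
  {"x": 0,"y": 0,"z": 0,"wx": 0,"wy": 0,"wz": 0,"jaw": 0},
  {"x": 0,"y": 0,"z": 0,"wx": 0,"wy": 0,"wz": 0,"jaw": 0},
  {"x": 0,"y": 0,"z": 0,"wx": 0,"wy": 0,"wz": 0,"jaw": 0},
  {"x": 0,"y": 0,"z": 0,"wx": 0,"wy": 0,"wz": 0,"jaw": 0},
])

```text
t: 14.2
eef_pos: [0.5355, 0.1899, 0.1463]
ee_rot: [0.924, 0.282, 0.249, 0.066]
contact_force: [1.4, 0.1, -0.7]
opening: 0.0867
grasp_force: 0.0
```

```bash
python3 -c "from h import *;st()"
```

```text
t 14.20 tool-vs-ring mm [ 0.7  0.3 -4.7] rot [1.200e-01 1.000e-02 5.806e+01] F_tool [0.7 0.4 1.3] M_tool [ 0.326 -0.449 -0.008] j [-0.14  -0.013 -0.433  2.178  0.481  0.57  -1.907] op 0.0867 g 0.0 tau7 -0.03
```

Released cleanly. From how the TCP shifted during the turn, the true spindle axis sits about 2 mm along the current tool y. I'll shift by that and turn back 90° with the jaws open.

Call:
send_rows([
  {"x": 0,"y": 0.001,"z": 0,"wx": 0,"wy": 0,"wz": -6,"jaw": 0},
  {"x": 0,"y": 0.0022,"z": 0,"wx": 0,"wy": 0,"wz": -12,"jaw": 0},
  {"x": 0,"y": 0.0022,"z": 0,"wx": 0,"wy": 0,"wz": -18,"jaw": 0},
  {"x": 0,"y": 0.0022,"z": 0,"wx": 0,"wy": 0,"wz": -24,"jaw": 0},
  {"x": 0,"y": 0.0022,"z": 0,"wx": 0,"wy": 0,"wz": -30,"jaw": 0},
  {"x": 0,"y": 0.0022,"z": 0,"wx": 0,"wy": 0,"wz": -36,"jaw": 0},
  {"x": 0,"y": 0.0022,"z": 0,"wx": 0,"wy": 0,"wz": -42,"jaw": 0},
  {"x": 0,"y": 0.0022,"z": 0,"wx": 0,"wy": 0,"wz": -48,"jaw": 0},
])

```text
t: 14.87
eef_pos: [0.5367, 0.188, 0.147]
ee_rot: [0.728, 0.636, 0.201, 0.162]
contact_force: [-0.2, 0.1, -0.1]
opening: 0.087
grasp_force: 0.0
```

Call:
send_rows([
  {"x": 0,"y": 0,"z": 0,"wx": 0,"wy": 0,"wz": -6,"jaw": 0},
  {"x": 0,"y": 0,"z": 0,"wx": 0,"wy": 0,"wz": -12,"jaw": 0},
  {"x": 0,"y": 0,"z": 0,"wx": 0,"wy": 0,"wz": -18,"jaw": 0},
  {"x": 0,"y": 0,"z": 0,"wx": 0,"wy": 0,"wz": -24,"jaw": 0},
  {"x": 0,"y": 0,"z": 0,"wx": 0,"wy": 0,"wz": -30,"jaw": 0},
  {"x": 0,"y": 0,"z": 0,"wx": 0,"wy": 0,"wz": -36,"jaw": 0},
  {"x": 0,"y": 0,"z": 0,"wx": 0,"wy": 0,"wz": -42,"jaw": 0},
  {"x": 0,"y": 0,"z": 0,"wx": 0,"wy": 0,"wz": -42,"jaw": 0},
])

```text
t: 15.53
eef_pos: [0.5367, 0.1881, 0.1469]
ee_rot: [0.452, 0.854, 0.129, 0.223]
contact_force: [0.6, -0.3, -0.1]
opening: 0.0871
grasp_force: 0.0
```

```bash
sed -i 's/^def st/RING=RING+Rt.apply([-.0012,.0014,0]);PL=PL+Rt.apply([-.0012,.0014,0])\ndef st/' h.py; python3 -c "from h import *;st()"
```

```text
t 15.53 tool-vs-ring mm [ 0.   0.1 -4.8] rot [  0.07   0.09 -32.23] F_tool [-0.5  0.3  0.4] M_tool [ 0.363  0.253 -0.022] j [-0.156 -0.014 -0.413  2.178  0.477  0.569 -0.323] op 0.0871 g 0.0 tau7 2.42
```

Call:
send_rows([
  {"x": 0,"y": 0,"z": 0,"wx": 0,"wy": 0,"wz": 0,"jaw": 255},
  {"x": 0,"y": 0,"z": 0,"wx": 0,"wy": 0,"wz": 0,"jaw": 255},
  {"x": 0,"y": 0,"z": 0,"wx": 0,"wy": 0,"wz": 0,"jaw": 255},
  {"x": 0,"y": 0,"z": 0,"wx": 0,"wy": 0,"wz": 0,"jaw": 255},
  {"x": 0,"y": 0,"z": 0,"wx": 0,"wy": 0,"wz": 0,"jaw": 255},
  {"x": 0,"y": 0,"z": 0,"wx": 0,"wy": 0,"wz": 0,"jaw": 255},
  {"x": 0,"y": 0,"z": 0,"wx": 0,"wy": 0,"wz": 0,"jaw": 255},
  {"x": 0,"y": 0,"z": 0,"wx": 0,"wy": 0,"wz": 0,"jaw": 255},
])

```text
t: 16.2
eef_pos: [0.5366, 0.1879, 0.1469]
ee_rot: [0.454, 0.853, 0.13, 0.223]
contact_force: [-2.5, -0.9, 1.4]
opening: 0.0592
grasp_force: 30.0
```

```bash
python3 -c "from h import *;st()"
```

```text
t 16.20 tool-vs-ring mm [-0.1  0.  -4.7] rot [  0.08   0.08 -31.92] F_tool [ 0.1 -1.7 -2.4] M_tool [0.715 0.271 0.067] j [-0.155 -0.014 -0.413  2.178  0.477  0.569 -0.329] op 0.0592 g 30.0 tau7 -0.00
```

Re-gripped and well centred. Two more clicks to go: 20 + 20 + 20 degrees.

Call:
send_rows([
  {"x": 0,"y": 0,"z": 0,"wx": 0,"wy": 0,"wz": 4,"jaw": 255},
  {"x": 0,"y": 0,"z": 0,"wx": 0,"wy": 0,"wz": 8,"jaw": 255},
  {"x": 0,"y": 0,"z": 0,"wx": 0,"wy": 0,"wz": 12,"jaw": 255},
  {"x": 0,"y": 0,"z": 0,"wx": 0,"wy": 0,"wz": 16,"jaw": 255},
  {"x": 0,"y": 0,"z": 0,"wx": 0,"wy": 0,"wz": 20,"jaw": 255},
  {"x": 0,"y": 0,"z": 0,"wx": 0,"wy": 0,"wz": 20,"jaw": 255},
  {"x": 0,"y": 0,"z": 0,"wx": 0,"wy": 0,"wz": 20,"jaw": 255},
  {"x": 0,"y": 0,"z": 0,"wx": 0,"wy": 0,"wz": 20,"jaw": 255},
])

```text
t: 16.87
eef_pos: [0.5365, 0.1879, 0.1468]
ee_rot: [0.594, 0.762, 0.166, 0.197]
contact_force: [-4.2, -1.5, 2.0]
opening: 0.0597
grasp_force: 30.0
```

```bash
python3 -c "from h import *;st()"
```

```text
t 16.87 tool-vs-ring mm [-0.2 -0.  -4.7] rot [  0.1    0.06 -12.06] F_tool [-0.8 -3.  -3.8] M_tool [ 0.86  -0.012  0.153] j [-0.151 -0.014 -0.417  2.178  0.477  0.57  -0.675] op 0.0597 g 30.0 tau7 0.07
```

Call:
send_rows([
  {"x": 0,"y": 0,"z": 0,"wx": 0,"wy": 0,"wz": 4,"jaw": 255},
  {"x": 0,"y": 0,"z": 0,"wx": 0,"wy": 0,"wz": 8,"jaw": 255},
  {"x": 0,"y": 0,"z": 0,"wx": 0,"wy": 0,"wz": 12,"jaw": 255},
  {"x": 0,"y": 0,"z": 0,"wx": 0,"wy": 0,"wz": 16,"jaw": 255},
  {"x": 0,"y": 0,"z": 0,"wx": 0,"wy": 0,"wz": 20,"jaw": 255},
  {"x": 0,"y": 0,"z": 0,"wx": 0,"wy": 0,"wz": 20,"jaw": 255},
  {"x": 0,"y": 0,"z": 0,"wx": 0,"wy": 0,"wz": 20,"jaw": 255},
  {"x": 0,"y": 0,"z": 0,"wx": 0,"wy": 0,"wz": 20,"jaw": 255},
])

```text
t: 17.53
eef_pos: [0.5365, 0.1879, 0.1468]
ee_rot: [0.717, 0.647, 0.198, 0.166]
contact_force: [-4.3, -1.5, 1.6]
opening: 0.0594
grasp_force: 30.0
```

```bash
python3 -c "from h import *;st()"
```

```text
t 17.53 tool-vs-ring mm [-0.2 -0.1 -4.7] rot [0.11 0.04 7.93] F_tool [-1.8 -2.8 -3.5] M_tool [ 0.71  -0.48  -0.165] j [-0.147 -0.014 -0.421  2.178  0.477  0.57  -1.024] op 0.0594 g 30.0 tau7 -0.20
```

Call:
send_rows([
  {"x": 0,"y": 0,"z": 0,"wx": 0,"wy": 0,"wz": 2,"jaw": 255},
  {"x": 0,"y": 0,"z": 0,"wx": 0,"wy": 0,"wz": 4,"jaw": 255},
  {"x": 0,"y": 0,"z": 0,"wx": 0,"wy": 0,"wz": 6,"jaw": 255},
  {"x": 0,"y": 0,"z": 0,"wx": 0,"wy": 0,"wz": 8,"jaw": 255},
  {"x": 0,"y": 0,"z": 0,"wx": 0,"wy": 0,"wz": 10,"jaw": 255},
  {"x": 0,"y": 0,"z": 0,"wx": 0,"wy": 0,"wz": 10,"jaw": 255},
  {"x": 0,"y": 0,"z": 0,"wx": 0,"wy": 0,"wz": 10,"jaw": 255},
  {"x": 0,"y": 0,"z": 0,"wx": 0,"wy": 0,"wz": 10,"jaw": 255},
])

```text
t: 18.2
eef_pos: [0.5364, 0.1879, 0.1468]
ee_rot: [0.771, 0.582, 0.211, 0.148]
contact_force: [-6.1, -1.6, 1.5]
opening: 0.0592
grasp_force: 30.0
```

```bash
python3 -c "from h import *;st()"
```

```text
t 18.20 tool-vs-ring mm [-0.2 -0.1 -4.7] rot [ 0.12  0.03 17.96] F_tool [-2.7 -3.9 -4.3] M_tool [ 0.557 -0.615  0.107] j [-0.145 -0.014 -0.423  2.178  0.477  0.57  -1.199] op 0.0592 g 30.0 tau7 0.12
```

Call:
send_rows([
  {"x": 0,"y": 0,"z": 0,"wx": 0,"wy": 0,"wz": 2,"jaw": 255},
  {"x": 0,"y": 0,"z": 0,"wx": 0,"wy": 0,"wz": 4,"jaw": 255},
  {"x": 0,"y": 0,"z": 0,"wx": 0,"wy": 0,"wz": 6,"jaw": 255},
  {"x": 0,"y": 0,"z": 0,"wx": 0,"wy": 0,"wz": 8,"jaw": 255},
  {"x": 0,"y": 0,"z": 0,"wx": 0,"wy": 0,"wz": 10,"jaw": 255},
  {"x": 0,"y": 0,"z": 0,"wx": 0,"wy": 0,"wz": 10,"jaw": 255},
  {"x": 0,"y": 0,"z": 0,"wx": 0,"wy": 0,"wz": 10,"jaw": 255},
  {"x": 0,"y": 0,"z": 0,"wx": 0,"wy": 0,"wz": 10,"jaw": 255},
])

```text
t: 18.87
eef_pos: [0.5365, 0.1878, 0.1468]
ee_rot: [0.819, 0.513, 0.223, 0.129]
contact_force: [-5.6, -0.9, 1.6]
opening: 0.0592
grasp_force: 30.0
```

```bash
python3 -c "from h import *;st()"
```

```text
t 18.87 tool-vs-ring mm [-0.2 -0.1 -4.7] rot [1.200e-01 1.000e-02 2.795e+01] F_tool [-2.5 -3.3 -4.2] M_tool [ 0.412 -0.803  0.099] j [-0.143 -0.014 -0.425  2.177  0.477  0.57  -1.373] op 0.0592 g 30.0 tau7 0.07
```

The moment sequence was +, −, +, then about 0 at 60°: click 5. I'll release, back off along the spindle, then move over the plunger with the jaws shut.

Call:
send_rows([
  {"x": 0,"y": 0,"z": 0,"wx": 0,"wy": 0,"wz": 0,"jaw": 0},
  {"x": 0,"y": 0,"z": 0,"wx": 0,"wy": 0,"wz": 0,"jaw": 0},
  {"x": 0,"y": 0,"z": 0,"wx": 0,"wy": 0,"wz": 0,"jaw": 0},
  {"x": 0,"y": 0,"z": 0,"wx": 0,"wy": 0,"wz": 0,"jaw": 0},
  {"x": 0,"y": 0,"z": 0,"wx": 0,"wy": 0,"wz": 0,"jaw": 0},
  {"x": 0,"y": 0,"z": 0,"wx": 0,"wy": 0,"wz": 0,"jaw": 0},
  {"x": 0,"y": 0,"z": 0,"wx": 0,"wy": 0,"wz": 0,"jaw": 0},
  {"x": 0,"y": 0,"z": 0,"wx": 0,"wy": 0,"wz": 0,"jaw": 0},
])

```text
t: 19.53
eef_pos: [0.5368, 0.188, 0.147]
ee_rot: [0.819, 0.512, 0.224, 0.128]
contact_force: [0.1, -0.7, 0.6]
opening: 0.0867
grasp_force: 0.0
```

```bash
python3 -c "from h import *;st()"
```

```text
t 19.53 tool-vs-ring mm [ 0.   0.3 -4.8] rot [ 0.1   0.05 28.06] F_tool [-0.5  0.6 -0.4] M_tool [ 0.455 -0.264 -0.004] j [-0.143 -0.014 -0.425  2.177  0.477  0.569 -1.375] op 0.0867 g 0.0 tau7 -0.04
```

Call:
send_rows([
  {"x": 0,"y": 0,"z": -0.02,"wx": 0,"wy": 0,"wz": 0,"jaw": 0},
  {"x": 0,"y": 0,"z": -0.045,"wx": 0,"wy": 0,"wz": 0,"jaw": 0},
  {"x": 0,"y": 0,"z": -0.065,"wx": 0,"wy": 0,"wz": 0,"jaw": 0},
  {"x": 0,"y": 0,"z": -0.07,"wx": 0,"wy": 0,"wz": -4,"jaw": 0},
  {"x": 0.018,"y": -0.01,"z": -0.07,"wx": 0,"wy": 0,"wz": -10,"jaw": 255},
  {"x": 0.036,"y": -0.02,"z": -0.07,"wx": 0,"wy": 0,"wz": -16,"jaw": 255},
  {"x": 0.054,"y": -0.029,"z": -0.07,"wx": 0,"wy": 0,"wz": -22,"jaw": 255},
  {"x": 0.06,"y": -0.032,"z": -0.07,"wx": 0,"wy": 0,"wz": -28,"jaw": 255},
])

```text
t: 20.2
eef_pos: [0.4991, 0.2578, 0.2083]
ee_rot: [0.669, 0.697, 0.187, 0.179]
contact_force: [-0.7, -0.3, 0.6]
opening: 0.0679
grasp_force: 0.0
```

Call:
send_rows([
  {"x": 0,"y": 0,"z": 0,"wx": 0,"wy": 0,"wz": 0,"jaw": 255},
  {"x": 0,"y": 0,"z": 0,"wx": 0,"wy": 0,"wz": 0,"jaw": 255},
  {"x": 0,"y": 0,"z": 0,"wx": 0,"wy": 0,"wz": 0,"jaw": 255},
  {"x": 0,"y": 0,"z": 0,"wx": 0,"wy": 0,"wz": 0,"jaw": 255},
  {"x": 0,"y": 0,"z": 0,"wx": 0,"wy": 0,"wz": 0,"jaw": 255},
  {"x": 0,"y": 0,"z": 0,"wx": 0,"wy": 0,"wz": 0,"jaw": 255},
  {"x": 0,"y": 0,"z": 0,"wx": 0,"wy": 0,"wz": 0,"jaw": 255},
  {"x": 0,"y": 0,"z": 0,"wx": 0,"wy": 0,"wz": 0,"jaw": 255},
])

```text
t: 20.87
eef_pos: [0.4995, 0.2544, 0.2078]
ee_rot: [0.672, 0.695, 0.186, 0.179]
contact_force: [-0.5, -1.2, 0.2]
opening: 0.0154
grasp_force: 0.0
```

```bash
python3 -c "from h import *;st();print('knob in Rt',Rt.inv().apply(PL-RING)*1000)"; python3 look.py pics/w3.png
```

```text
t 20.87 tool-vs-ring mm [ 67.7   0.4 -74.9] rot [0.08 0.06 0.11] F_tool [-1.2 -0.3 -0.4] M_tool [ 0.502  0.021 -0.014] j [-0.244 -0.084 -0.488  2.097  0.429  0.754 -0.967] op 0.0154 g 0.0 tau7 -0.05
knob in Rt [ 6.80362249e+01 -3.34770129e-02  2.30746828e+01]
t 20.87 p [0.4995 0.2544 0.2078] q [-0.244 -0.084 -0.488  2.097  0.429  0.754 -0.967] F [-0.5 -1.2  0.2] open 0.0154
shift [-0.0676 -0.0004 -0.0652] rot [-0.1 -0.1 -0.1]
279.83024766904293 340.70760197582354 0.2287647870086549 363.77543314810816
279.72132134453045 213.88580263059455 0.25498858466139707 363.77543314810816
279.80804676910526 327.05660734578834 0.24216032864677173 363.77543314810816
```

View pics/w3.png

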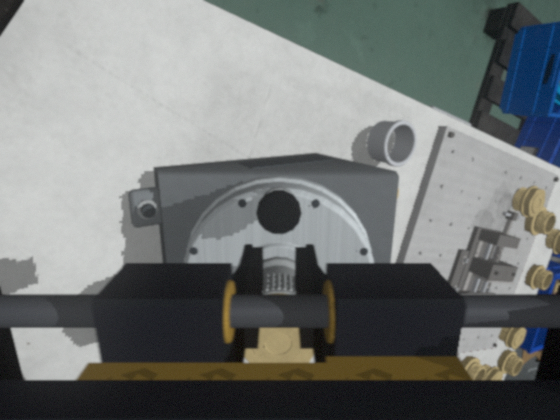

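The knob is at (279,212) against a predicted (280,214), so it's aligned within about 1.3 mm. I'll descend to about 9 mm above it, then push in gently.

Call:
send_rows([
  {"x": 0.001,"y": 0,"z": 0.02,"wx": 0,"wy": 0,"wz": 0,"jaw": 255},
  {"x": 0.001,"y": 0,"z": 0.035,"wx": 0,"wy": 0,"wz": 0,"jaw": 255},
  {"x": 0.001,"y": 0,"z": 0.05,"wx": 0,"wy": 0,"wz": 0,"jaw": 255},
  {"x": 0.001,"y": 0,"z": 0.06,"wx": 0,"wy": 0,"wz": 0,"jaw": 255},
  {"x": 0.001,"y": 0,"z": 0.066,"wx": 0,"wy": 0,"wz": 0,"jaw": 255},
  {"x": 0.001,"y": 0,"z": 0.07,"wx": 0,"wy": 0,"wz": 0,"jaw": 255},
  {"x": 0.001,"y": 0,"z": 0.07,"wx": 0,"wy": 0,"wz": 0,"jaw": 255},
  {"x": 0.001,"y": 0,"z": 0.07,"wx": 0,"wy": 0,"wz": 0,"jaw": 255},
])

```text
t: 21.58
eef_pos: [0.5342, 0.2572, 0.1474]
ee_rot: [0.671, 0.695, 0.186, 0.179]
contact_force: [0.3, 0.2, 0.1]
opening: 0.0005
grasp_force: 0.0
```

```bash
python3 -c "from h import *;st()"
```

```text
t 21.58 tool-vs-ring mm [69.2  0.4 -5.1] rot [0.07 0.08 0.07] F_tool [0.2 0.3 0. ] M_tool [ 0.467  0.054 -0.04 ] j [-0.238  0.062 -0.482  2.105  0.598  0.646 -1.102] op 0.0005 g 0.0 tau7 -0.11
```

Call:
send_rows([
  {"x": 0,"y": 0,"z": 0.001,"wx": 0,"wy": 0,"wz": 0,"jaw": 255},
  {"x": 0,"y": 0,"z": 0.003,"wx": 0,"wy": 0,"wz": 0,"jaw": 255},
  {"x": 0,"y": 0,"z": 0.005,"wx": 0,"wy": 0,"wz": 0,"jaw": 255},
  {"x": 0,"y": 0,"z": 0.007,"wx": 0,"wy": 0,"wz": 0,"jaw": 255},
  {"x": 0,"y": 0,"z": 0.009,"wx": 0,"wy": 0,"wz": 0,"jaw": 255},
  {"x": 0,"y": 0,"z": 0.01,"wx": 0,"wy": 0,"wz": 0,"jaw": 255},
  {"x": 0,"y": 0,"z": 0.011,"wx": 0,"wy": 0,"wz": 0,"jaw": 255},
  {"x": 0,"y": 0,"z": 0.012,"wx": 0,"wy": 0,"wz": 0,"jaw": 255},
])

```text
t: 22.25
eef_pos: [0.5404, 0.2573, 0.1368]
ee_rot: [0.671, 0.695, 0.186, 0.179]
contact_force: [-1.4, -0.2, 2.7]
opening: 0.0003
grasp_force: 1.2
```

```bash
python3 -c "from h import *;st()"
```

```text
t 22.25 tool-vs-ring mm [69.1  0.4  7.1] rot [0.07 0.08 0.08] F_tool [-0.2  0.1 -3. ] M_tool [ 0.323 -0.106 -0.008] j [-0.24   0.088 -0.476  2.104  0.632  0.629 -1.129] op 0.0003 g 1.2 tau7 0.01
```

Contact is made, with the 3 N sliding friction. Continuing.

Call:
send_rows([
  {"x": 0,"y": 0,"z": 0.001,"wx": 0,"wy": 0,"wz": 0,"jaw": 255},
  {"x": 0,"y": 0,"z": 0.002,"wx": 0,"wy": 0,"wz": 0,"jaw": 255},
  {"x": 0,"y": 0,"z": 0.003,"wx": 0,"wy": 0,"wz": 0,"jaw": 255},
  {"x": 0,"y": 0,"z": 0.004,"wx": 0,"wy": 0,"wz": 0,"jaw": 255},
  {"x": 0,"y": 0,"z": 0.005,"wx": 0,"wy": 0,"wz": 0,"jaw": 255},
  {"x": 0,"y": 0,"z": 0.005,"wx": 0,"wy": 0,"wz": 0,"jaw": 255},
  {"x": 0,"y": 0,"z": 0.005,"wx": 0,"wy": 0,"wz": 0,"jaw": 255},
  {"x": 0,"y": 0,"z": 0.005,"wx": 0,"wy": 0,"wz": 0,"jaw": 255},
])

```text
t: 22.92
eef_pos: [0.5425, 0.2572, 0.132]
ee_rot: [0.671, 0.695, 0.186, 0.179]
contact_force: [-0.9, 1.0, -0.3]
opening: 0.0005
grasp_force: 0.1
```

```bash
python3 -c "from h import *;st()"
```

```text
t 22.92 tool-vs-ring mm [68.9 -0.2 12.3] rot [0.12 0.06 0.06] F_tool [ 1.1 -1.  -0.2] M_tool [ 0.449 -0.026  0.013] j [-0.242  0.099 -0.473  2.105  0.645  0.622 -1.139] op 0.0005 g 0.1 tau7 -0.04
```

Call:
send_rows([
  {"x": 0,"y": 0,"z": 0.001,"wx": 0,"wy": 0,"wz": 0,"jaw": 255},
  {"x": 0,"y": 0,"z": 0.0015,"wx": 0,"wy": 0,"wz": 0,"jaw": 255},
  {"x": 0,"y": 0,"z": 0.002,"wx": 0,"wy": 0,"wz": 0,"jaw": 255},
  {"x": 0,"y": 0,"z": 0.0025,"wx": 0,"wy": 0,"wz": 0,"jaw": 255},
  {"x": 0,"y": 0,"z": 0.003,"wx": 0,"wy": 0,"wz": 0,"jaw": 255},
  {"x": 0,"y": 0,"z": 0.0035,"wx": 0,"wy": 0,"wz": 0,"jaw": 255},
  {"x": 0,"y": 0,"z": 0.004,"wx": 0,"wy": 0,"wz": 0,"jaw": 255},
  {"x": 0,"y": 0,"z": 0.0045,"wx": 0,"wy": 0,"wz": 0,"jaw": 255},
])

```text
t: 23.58
eef_pos: [0.5438, 0.2577, 0.1305]
ee_rot: [0.671, 0.695, 0.186, 0.18]
contact_force: [-41.2, -12.2, 45.5]
opening: 0.0006
grasp_force: 30.4
```

```bash
python3 -c "from h import *;st()"
```

```text
t 23.58 tool-vs-ring mm [69.3  0.2 14.3] rot [ 0.02 -0.04  0.02] F_tool [-10.8 -13.3 -60.2] M_tool [ 3.684 -2.609 -0.01 ] j [-0.244  0.105 -0.473  2.104  0.656  0.622 -1.149] op 0.0006 g 30.4 tau7 0.00
```

The push ended on a hard stop well past 4 mm of travel. I'll back off and check the knob's height with the camera.

Call:
send_rows([
  {"x": 0,"y": 0,"z": -0.005,"wx": 0,"wy": 0,"wz": 0,"jaw": 255},
  {"x": 0,"y": 0,"z": -0.02,"wx": 0,"wy": 0,"wz": 0,"jaw": 255},
  {"x": 0,"y": 0,"z": -0.04,"wx": 0,"wy": 0,"wz": 0,"jaw": 255},
  {"x": 0,"y": 0,"z": -0.06,"wx": 0,"wy": 0,"wz": 0,"jaw": 255},
  {"x": 0,"y": 0,"z": -0.08,"wx": 0,"wy": 0,"wz": 0,"jaw": 255},
  {"x": 0,"y": 0,"z": -0.095,"wx": 0,"wy": 0,"wz": 0,"jaw": 255},
  {"x": 0,"y": 0,"z": -0.095,"wx": 0,"wy": 0,"wz": 0,"jaw": 255},
  {"x": 0,"y": 0,"z": -0.095,"wx": 0,"wy": 0,"wz": 0,"jaw": 255},
])

```text
t: 24.25
eef_pos: [0.4979, 0.2557, 0.2112]
ee_rot: [0.671, 0.695, 0.187, 0.179]
contact_force: [0.5, -0.9, -0.3]
opening: 0.0003
grasp_force: 0.0
```

```bash
cat > ver.py <<'E'
from h import *
from cell import readout,vision
st()
def mask(im,r):
    g=im.max(2); m=np.zeros(g.shape,np.uint8); y0,y1,x0,x1=r; m[y0:y1,x0:x1]=(g[y0:y1,x0:x1]<50)
    n,l,s,c=cv2.connectedComponentsWithStats(m); k=1+np.argmax(s[1:,4]); return s[k],c[k].round(1)
s=readout.observe();w=vision.get_image('wrist');cv2.imwrite('pics/w4.png',w['color'])
T=w['mount'];f=210/np.tan(np.radians(w['vfov']/2));q=R.from_quat(s['ee_rot'])
for P in (PL,PL-.004*uw,PL-.012*uw):
  c=np.linalg.inv(T)@np.r_[q.inv().apply(P-s['eef_pos']),1]; print("pred",w['cx']+f*c[0]/c[2],w['cy']+f*c[1]/c[2],"width",f*.032/c[2])
print("w3",mask(cv2.imread('pics/w3.png'),(185,240,250,310)));print("w4",mask(w['color'],(185,240,250,310)))
b=vision.get_image('scene')['color'];cv2.imwrite('pics/s2.png',b)
a=cv2.imread('pics/scene0.png')
cv2.imwrite('pics/cmp.png',np.hstack([cv2.resize(i[190:290,255:355],None,fx=4,fy=4,interpolation=cv2.INTER_CUBIC) for i in(a,b)]))
E
python3 ver.py
```

```text
t 24.25 tool-vs-ring mm [ 69.    0.8 -78.6] rot [-0.    0.09  0.07] F_tool [-0.9  0.2  0.5] M_tool [ 0.409 -0.05  -0.032] j [-0.237 -0.089 -0.498  2.095  0.423  0.76  -0.963] op 0.0003 g 0.0 tau7 0.17
pred 279.0098671746056 214.03356589303849 width 44.94676250279821
pred 279.0084854741952 212.28701780792517 width 44.292131341625876
pred 279.00583939916896 208.9422281303541 width 43.03845641038944
w3 (array([ 258,  191,   41,   41, 1311], dtype=int32), array([278. , 211.6]))
w4 (array([ 258,  188,   39,   39, 1184], dtype=int32), array([277.1, 206.9]))
```

View pics/cmp.png

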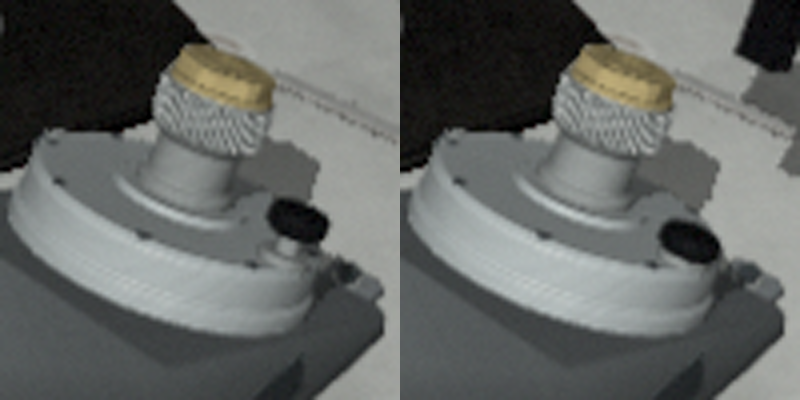

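On the left (before), the knob stands proud at crop (298,213). On the right it sits flush on its collar at (690,237). The wrist-camera shift also matches the full 12 mm travel, and the robot is touching nothing, so I'll hand in.

```bash
python3 -c "
from cell import sign_off
print(sign_off())"
```

```text
the job is handed in; nothing more can be done
None
```

The ring stands five clicks clockwise of its anticlockwise stop, counted by the turning moment. The lock plunger is fully home (12 mm by wrist camera), and the job was handed in at about 24 s of the 72 s allowed.

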